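# Counterbalance a centrifuge tube carrier

## Robot

A 6-joint arm with a two-finger parallel gripper is mounted at the origin on the work surface. World frame = base frame: x ahead of the robot, y to its left, z up, the work surface at z = 0. Lengths are in mm, angles in rad, forces in N, time in s.
With the tool pointing down it reaches from about 300 to 775 mm from the base axis. Payload 14.6 kg.
Tool frame: the origin (TCP) lies midway between the tips of the shut fingers; the grasp point (between the pads) lies grasp_offset behind it (grasp_offset is the distance from the TCP to the grasp point, in mm); z points along the fingers, y is the line along which they close (so a half turn about z gives the same grasp; the last joint's range is limited). The gripper opens to 94 mm and grips with 3 to 60 N. Pads are 16 mm wide; open, the fingers measure 119 mm over their backs; the gripper's body (75 mm by 177 mm) begins 78 mm behind the grasp point.
Start: joints at [-1.255, 0.3, 1.521, -0, 1.321, -0.067], TCP at [205.428, -510.185, 205.446] pointing down, gripper open.
Joint ranges: [-3.03, 3.03], [-0.79, 2.21], [0.23, 2.52], [-1.04, 4.18], [0, 3.07], [-2.55, 2.55]. Speed limits (rad/s): [2.22, 2.22, 2.57, 3.14, 3.14, 3.14].

## Interface

Orientations are given as [roll, pitch, yaw] about the fixed x, y, z axes, in that order (R = Rz(yaw) Ry(pitch) Rx(roll)).
In Python, from cell import * gives the robot as it stands. The module is installed in compiled form; this text tells all that it offers.
- The arm moves only by the shell command python3 -m jog 'ROWS' [FORCE]. ROWS is JSON, a list of rows, each a list of 3 entries, a list of its own where there are three numbers: the finger opening in mm, from 0 to 94, then the shift along the tool's x, y, z in units of 50 mm (1.0 is 50 mm), then the turn about the tool's z in units of 180 degrees (1.0 is 180 degrees). In form: [[fingers, [dx, dy, dz], twist], ...]. A call has 1 to 20 rows; each row shifts and turns the commanded pose from where the row before left it, along the tool's axes as they then stand; what a row does not reach is not made up. A row lasts 1/10 s, in which the tool goes at most 50 mm and 8.59 degrees, less where a joint would pass 70% of its speed; a pose out of reach is approached as far as the arm can. A call with a number of a shift or a turn outside -1 to 1 is refused whole. A call with a gripper value outside its range is refused whole. The fingers move at their own pace and stop on an object; FORCE is the grip in N (left out, the last holds). Time passes only in rows, so rows that do not move let the fingers close. It gives the time, the measured TCP pose, the force, the opening and the grip force at its end, in the units of the state.
- read_state(): the state, without advancing time (a new reading comes with each control period).
- camera(name): name is "side" or "top"; returns the picture (400x640x3 uint8, red, green, blue); there is no depth.
- calibration(name): a dict with "mtx" (3x3 intrinsics, pixels), "cam_to_world" (4x4, takes a point from camera to world coordinates). Camera axes: x right, y down, z forward; pixel columns grow to the right and rows downward; lengths in mm; the calibration is good to about 2 mm. A picture is of the moment at which its call begins. calibration takes no time and is no camera call.
- sign_off(): hands the job in; it is judged then, once.
Trained networks look in the newest picture that a camera, given by its name, has taken for a name from the list of things; names that differ only in an ending like _2 or _b are one class to them, and where a whole thing is asked for, a point or a joint stands for the part that bears it (a point fixed in the world has none). Each returns a list of dicts, best first, with "conf" (0 to 1); they miss things now and then, are a little off and sometimes report something else, mostly with a low value. They report only what shows in the picture. A call takes as long as a camera call. They do not tell look-alikes from the thing itself.
- regions_of(camera, query): "pixels" (400x640 bool, what is visible of it) and "rect" ([centre column, centre row, width, height] in pixels, round what is visible of it).
The state is a dict: "clock": time; "joints": joint angles; "qd": joint speeds; "effort": joint torques, N m; "eef_pos": TCP position; "eef_rot": TCP orientation; "wrist_force": force on the tool from outside, world axes, zero at the start; "moment": the same for the moment, N m; "finger_gap": finger opening in mm; "finger_force": force on a finger pad.
Only numpy, scipy, OpenCV 4.12 (cv2) and the standard library are available. Lean on these libraries where they do the work, as an engineer would, in place of code of your own. Each camera call takes 0.05 s, during which the arm holds its last target. There are 200 camera calls.

## Task

The loaded aluminium tube carrier on the balance must be counterbalanced before it goes into the centrifuge. Thread ring weights from the foam board down over the post of the other pan, gently, until the beam comes to rest level with its red pointer inside the green band; leave any weight that is not needed lying flat on the board. Do not touch the carrier, do not disturb the vials or the pot, and do not force the balance.

Things in the scene. Friction and masses are not known exactly. Their poses are not given: they have to be found in the camera images.
- balance: White two-pan balance, fixed; base 100 x 300 x 28 mm, origin under its centre, z up, +y along the beam to the weight pan, -y to the carrier pan. The beam pivots about x, 95 mm up. Pans (100 mm steel discs) stay horizontal, 35 mm above pivots 130 mm from the middle. Pointer and scale reach 190 mm up. Delicate: over 20 N of contact force from a weight or the robot spoils its bearings.
- beam (a joint): Beam tilt, rad: 0 level, positive with the weight pan high; stops at -0.12 and +0.12 (its start). A spring levels the unloaded beam; between the stops 10 g of difference tilts it 0.0083 rad. Green band: -0.055 to 0.055 (66 g either way). While a push of F newtons down on the empty weight pan or its post holds the beam still at tilt t, between the stops, the carrier weighs F + 11.85 t newtons.
- pan_center (a point): Middle of the weight pan's upper surface; rises and falls with the beam. A brass post, 12 mm across (top rim bevelled 1.5 mm), 50 mm tall, stands on this pan 5 mm off its middle; the pan may be turned any way (stiff, stays put), so the direction of the 5 mm is in no reading: find it by eye or feel. The pan yields downwards to a light push, as only the carrier's weight holds it up.
- w200_center (a point): Red ring weight of 200 g, 46 mm outer diameter, 18 mm tall, plain bore 16 mm; the point is at its centre, half-way up. Lies flat on the board.
- w300_center (a point): Blue ring weight of 300 g, 54 mm outer diameter, 19 mm tall, bore 16 mm; centre, half-way up. Lies flat on the board.
- w400_center (a point): Yellow ring weight of 400 g, 60 mm outer diameter, 20 mm tall, bore 16 mm; centre, half-way up. Lies flat on the board.
- carrier_pan (a point): Middle of the carrier pan's upper surface.
- carrier_center (a point): Aluminium tube carrier, 70 mm across, 50 mm tall body with four capped tubes standing 16 mm above it; the point is half-way up the body. Its mass is unknown, 470 to 750 g: two of the three weights always level it. Stands on the carrier pan.
- board: Wooden board with black foam top, fixed, 94 x 370 mm, top 20 mm above the counter; origin under its centre, y along its length. The three weights lie on it in a row along its y, about 80 mm apart in any order, a vial stands at each end of the row.
- vial_a_center (a point): Dropper vial with red cap, 22 mm across, 58 mm tall, loose; centre. Leave alone.
- vial_b_center (a point): Dropper vial with white cap and blue bulb, 22 mm across, 58 mm tall, loose; centre. Leave alone.
- pot_center (a point): Specimen pot with red lid, 60 mm across, 70 mm tall, loose, standing beside the balance; centre. Leave alone.
Mind the look-alikes: they are no part of the job. What is meant by the part that bears w400_center is not orange, and is the smaller of those in its own colour.

How it is judged (in metres and radians):
On the way:
1. a first ring weight is threaded over the post, lies home on the weight pan and is let go (((horizontal distance between w200_center and pan_center below 0.011 m and z of w200_center in the frame of pan_center between 0.003 and 0.036 m and angle between w200_center's own z axis and vertical below 0.12 rad and contact force between the fingers and w200 below 0.1 N) or (horizontal distance between w300_center and pan_center below 0.011 m and z of w300_center in the frame of pan_center between 0.003 and 0.036 m and angle between w300_center's own z axis and vertical below 0.12 rad and contact force between the fingers and w300 below 0.1 N) or (horizontal distance between w400_center and pan_center below 0.011 m and z of w400_center in the frame of pan_center between 0.003 and 0.036 m and angle between w400_center's own z axis and vertical below 0.12 rad and contact force between the fingers and w400 below 0.1 N))), for 0.2 s.
At the end, for the whole second after the job is handed in: Beam at rest within 0.055 rad of level; two weights threaded flat on the post and released (centres within 11 mm of the pan's middle, at most 36 mm above the pan); the third flat on the board; the carrier upright within 20 mm of its pan's middle (value of joint beam between -0.055 and 0.055 rad and velocity of joint beam between -0.05 and 0.05 rad/s and ((horizontal distance between w200_center and pan_center below 0.011 m and z of w200_center in the frame of pan_center between 0.003 and 0.036 m and angle between w200_center's own z axis and vertical below 0.12 rad and contact force between the fingers and w200 below 0.1 N) or (height (world z) of w200_center between 0.02 and 0.045 m and angle between w200_center's own z axis and vertical below 0.12 rad and x of w200_center in the frame of board between -0.05 and 0.05 m and y of w200_center in the frame of board between -0.19 and 0.19 m)) and ((horizontal distance between w300_center and pan_center below 0.011 m and z of w300_center in the frame of pan_center between 0.003 and 0.036 m and angle between w300_center's own z axis and vertical below 0.12 rad and contact force between the fingers and w300 below 0.1 N) or (height (world z) of w300_center between 0.02 and 0.045 m and angle between w300_center's own z axis and vertical below 0.12 rad and x of w300_center in the frame of board between -0.05 and 0.05 m and y of w300_center in the frame of board between -0.19 and 0.19 m)) and ((horizontal distance between w400_center and pan_center below 0.011 m and z of w400_center in the frame of pan_center between 0.003 and 0.036 m and angle between w400_center's own z axis and vertical below 0.12 rad and contact force between the fingers and w400 below 0.1 N) or (height (world z) of w400_center between 0.02 and 0.045 m and angle between w400_center's own z axis and vertical below 0.12 rad and x of w400_center in the frame of board between -0.05 and 0.05 m and y of w400_center in the frame of board between -0.19 and 0.19 m)) and horizontal distance between carrier_center and carrier_pan below 0.02 m and z of carrier_center in the frame of carrier_pan below 0.03 m and angle between carrier_center's own z axis and vertical below 0.1 rad); the robot touches nothing.
It fails at once if the balance is pressed or struck by a weight with more than 20 N (contact force between any of w200, w300, w400 and balance above 20 N).
It fails at once if the robot presses the balance with more than 20 N (contact force between any of the arm, the fingers and balance above 20 N).
It fails at once if the robot or a weight touches the carrier (contact force between any of the arm, the fingers, w200, w300, w400 and carrier above 0.5 N).
It fails at once if a vial or the pot is moved by more than 20 mm or tipped (distance of any of vial_a_center, vial_b_center, pot_center from where it was at the start of the episode above 0.02 m or angle between any of vial_a_center, vial_b_center, pot_center's own z axis and vertical above 0.4 rad).
It also fails if it takes over 72 s, if anything falls off the work surface, if the arm or the gripper's body presses on something with over 40 N, if the wrist force passes 120 N, or if a joint passes its speed limit or range.

## Working session

There is one attempt and no reset: what is moved stays moved. The work goes in short steps, Python scripts to look and compute and a shell command to move; the robot and the scene stay as the last step left them, time stands still between calls to the robot, and variables do not carry over. Pictures are saved under pics/ and viewed, at most 10 in all, crops included, and the job is handed in when it is done.

```bash
mkdir -p pics; cat > h.py <<'E'
from cell import *
import numpy as np, cv2
def ray(cam,u,v):
    c=calibration(cam);K=np.array(c["mtx"]);T=np.array(c["cam_to_world"])
    d=T[:3,:3]@np.linalg.solve(K,[u,v,1.]);return T[:3,3],d
def at_z(cam,u,v,z):
    o,d=ray(cam,u,v);return o+d*(z-o[2])/d[2]
def proj(cam,p):
    c=calibration(cam);K=np.array(c["mtx"]);T=np.array(c["cam_to_world"])
    q=K@(T[:3,:3].T@(np.array(p,float)-T[:3,3]));return q[:2]/q[2]
def snap(cam,name):
    im=camera(cam);cv2.imwrite(f"pics/{name}.png",im[:,:,::-1]);return im
E
python3 - <<'E'
from h import *
for c in("top","side"):
    snap(c,c+"0");k=calibration(c);print(np.round(k["mtx"],0).tolist(),np.round(k["cam_to_world"],2).tolist())
    for n in ["balance","beam","pan_center","w200_center","w300_center","w400_center","carrier_center","board","vial_a_center","pot_center"]:
        print(c,n,[(round(r["conf"],2),np.round(r["rect"]).tolist()) for r in regions_of(c,n)[:4]])
s=read_state();print(s)
E
```

```text
[[417.0, 0.0, 322.0], [0.0, 417.0, 201.0], [0.0, 0.0, 1.0]] [[-0.03, -0.99, 0.14, 351.77], [-1.0, 0.03, -0.0, 56.64], [0.0, -0.14, -0.99, 1227.66], [0.0, 0.0, 0.0, 1.0]]
top balance [(0.62, [370.0, 161.0, 130.0, 60.0])]
top beam [(0.96, [368.0, 156.0, 129.0, 43.0])]
top pan_center [(0.88, [323.0, 161.0, 35.0, 32.0])]
top w200_center [(0.63, [348.0, 226.0, 19.0, 13.0])]
top w300_center [(0.48, [291.0, 224.0, 17.0, 21.0])]
top w400_center [(0.98, [287.0, 276.0, 29.0, 28.0]), (0.84, [320.0, 226.0, 20.0, 20.0]), (0.62, [282.0, 179.0, 22.0, 19.0])]
top carrier_center [(0.84, [416.0, 142.0, 29.0, 24.0])]
top board [(0.84, [320.0, 228.0, 127.0, 34.0])]
top vial_a_center [(0.62, [374.0, 228.0, 8.0, 10.0])]
top pot_center [(0.66, [221.0, 183.0, 24.0, 23.0])]
[[437.0, 0.0, 317.0], [0.0, 437.0, 198.0], [0.0, 0.0, 1.0]] [[0.97, -0.11, 0.21, 317.33], [-0.23, -0.48, 0.85, -702.48], [0.01, -0.87, -0.49, 564.24], [0.0, 0.0, 0.0, 1.0]]
side balance [(0.82, [409.0, 251.0, 135.0, 172.0]), (0.65, [301.0, 279.0, 9.0, 30.0])]
side beam [(0.81, [410.0, 230.0, 130.0, 133.0])]
side pan_center [(0.84, [369.0,
[... 559 characters left out ...]
4.0, 23.0, 34.0])]
{'clock': 1.1, 'joints': array([-1.25457864e+00,  2.99888953e-01,  1.52097996e+00, -4.73006718e-05,
        1.32074916e+00, -6.65989566e-02]), 'qd': array([ 0.00033632,  0.00305295, -0.00026   ,  0.00082881,  0.0001231 ,
        0.00134888]), 'effort': array([-3.64219272e-05, -5.31663966e+01, -3.52915907e+01,  7.08417571e-02,
        2.13537313e-02,  2.38738330e-06]), 'eef_pos': array([ 205.42560515, -510.17986213,  205.46012784]), 'eef_rot': array([-3.14156424e+00,  4.40358645e-05,  3.82828352e-01]), 'wrist_force': array([-0.92118851,  0.14083269, -0.2002545 ]), 'moment': array([-0.02562676, -0.00811638, -0.03390022]), 'finger_force': 0.0, 'finger_gap': 93.88726874869356}
```

```bash
python3 - <<'E'
from h import *
import cell;print([n for n in dir(cell) if n[0]!='_'],getattr(cell,'grasp_offset',None))
a=cv2.imread("pics/top0.png")[110:310,190:460];b=cv2.imread("pics/side0.png")[130:350,180:500]
cv2.imwrite("pics/t1.png",cv2.resize(a,None,fx=2.9,fy=2.9,interpolation=3));cv2.imwrite("pics/s1.png",cv2.resize(b,None,fx=2.5,fy=2.5,interpolation=3))
E
```

```text
['Unreachable', 'calibration', 'camera', 'grasp_offset', 'read_state', 'regions_of', 'sign_off'] 18.8
```

View pics/t1.png

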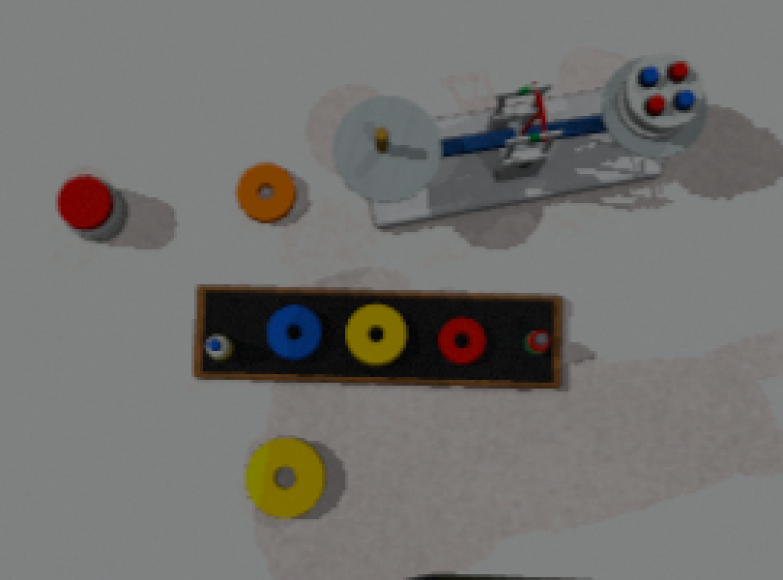

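View pics/s1.png

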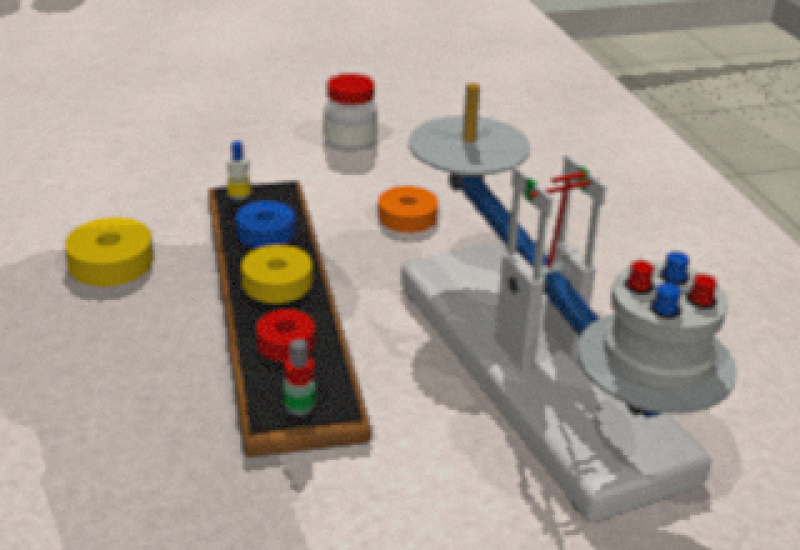

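```bash
python3 - <<'E'
from h import *
from scipy.optimize import least_squares
im=camera("top");hsv=cv2.cvtColor(im,cv2.COLOR_RGB2HSV)
for n,(u,v),z in [("blue",(291,224),39),("yellow",(320,226),40),("red",(348,227),38)]:
    r=min(regions_of("top",{"blue":"w300_center","yellow":"w400_center","red":"w200_center"}[n]),key=lambda r:np.hypot(r["rect"][0]-u,r["rect"][1]-v))
    w=hsv[v-16:v+17,u-14:u+15].astype(float);m=(w[...,1]>140)&(w[...,2]>50)
    l,lab,st,c=cv2.connectedComponentsWithStats(m.astype(np.uint8));i=1+st[1:,4].argmax()
    hull=cv2.convexHull(np.argwhere(lab==i)[:,::-1].astype(np.int32));M=cv2.moments(hull)
    cu,cv_=M["m10"]/M["m00"]+u-14,M["m01"]/M["m00"]+v-16
    print(n,st[i],round(cu,2),round(cv_,2),np.round(at_z("top",cu,cv_,z),1),r["rect"],np.round(at_z("top",*r["rect"][:2],z),1))
def tri(p,q):
    (o,d),(o2,d2)=ray("top",*p),ray("side",*q)
    A=np.array([d,-d2]).T;t=np.linalg.lstsq(A,o2-o,rcond=None)[0];a,b=o+d*t[0],o2+d2*t[1];return (a+b)/2,a-b
print("posttop",tri((321.0,154.6),(369.2,164.2)),"base",tri((322,162),(368,186.5)))
p=regions_of("top","pan_center")[0]; 
ys,xs=np.nonzero(p["pixels"]);print(xs.mean(),ys.mean(),np.round(at_z("top",xs.mean(),ys.mean(),145.6),1),p["rect"])
side=camera("side");p=regions_of("side","pan_center")[0];print(p["rect"])
for z in(195.6,):print("top",at_z("top",321.0,154.6,z),"side",at_z("side",369.2,164.7,z))
for n,q in(("vial_a_center",(374,228)),("vial_b_center",(264,229))):print(n,at_z("top",*q,78))
E
```

```text
blue [  5   7  19  19 266] 290.94 224.08 [453.5 141.4  39. ] [293.4, 224.9, 17.1, 17.5] [451.  134.5  39. ]
yellow [  3   5  22  21 344] 319.3 224.88 [448.7  60.6  40. ] [318.2, 223.8, 20.9, 18.0] [451.9  63.6  40. ]
red [  7   8  17  17 196] 348.94 226.98 [440.3 -23.8  38. ] [347.6, 227.7, 15.6, 15.4] [438.4 -19.9  38. ]
posttop (array([613.1158657 ,  50.87332489, 193.99107247]), array([ 3.34073205, -0.88268429,  0.85570817])) base (array([609.06455268,  47.63888176, 144.50559712]), array([-3.43133445,  0.88651658, -0.81635331]))
322.4797479747975 160.95229522952295 [609.8  46.7 145.6] [322.6, 162.4, 32.9, 35.5]
[368.5, 185.1, 50.3, 37.1]
top [614.48558154  50.43907759 195.6       ] side [609.02808309  44.91960553 195.6       ]
vial_a_center [432.4007472  -90.13046362  78.        ]
vial_b_center [438.88955576 213.17732393  78.        ]
```

```bash
python3 -m jog '[[40,[0,0,-0.236],-0.0473],[40,[0,0,-0.236],-0.0473],[40,[0,0,-0.236],-0.0473],[40,[0,0,-0.236],-0.0473],[40,[0,0,-0.236],-0.0473],[40,[0,0,-0.236],-0.0473],[40,[0,0,-0.236],-0.0473],[40,[0,0,-0.236],-0.0473]]' 3; python3 -m jog '[[40,[0.699,0.508,0],0],[40,[0.699,0.508,0],0],[40,[0.699,0.508,0],0],[40,[0.699,0.508,0],0],[40,[0.699,0.508,0],0],[40,[0.699,0.508,0],0],[40,[0.699,0.508,0],0],[40,[0.699,0.508,0],0],[40,[0.699,0.508,0],0],[40,[0.699,0.508,0],0],[40,[0.699,0.508,0],0],[40,[0.699,0.508,0],0],[40,[0.699,0.508,0],0],[40,[0.699,0.508,0],0],[40,[0.699,0.508,0],0],[40,[0.699,0.508,0],0],[40,[0,0,0],0]]'
```

```text
clock: 2.25
eef_pos: [205.4, -510.2, 300.3]
eef_rot: [3.142, 0.0, 1.578]
wrist_force: [0.2, -0.3, -0.5]
finger_gap: 40.4
finger_force: 0.0
clock: 3.95
eef_pos: [612.8, 53.1, 298.3]
eef_rot: [-3.14, -0.001, 1.575]
wrist_force: [-0.5, 0.0, -0.3]
finger_gap: 39.7
finger_force: 0.0
```

```bash
python3 -m jog '[[40,[0,0,0.5],0],[40,[0,0,0.5],0],[40,[0,0,0.5],0],[40,[0,0,0.5],0],[40,[0,0,0.4],0],[40,[0,0,0],0]]'; python3 - <<'E'
from h import *
b=snap("side","x")[100:260,290:450][:,:,::-1];cv2.imwrite("pics/s2.png",cv2.resize(b,None,fx=3.7,fy=3.7,interpolation=3))
s=read_state();print(s["eef_pos"],s["wrist_force"],proj("side",s["eef_pos"]))
E
```

```text
clock: 4.55
eef_pos: [610.1, 48.8, 177.3]
eef_rot: [-3.137, 0.0, 1.571]
wrist_force: [0.3, 0.0, 0.3]
finger_gap: 40.2
finger_force: 0.0
[610.92571087  48.93594584 179.35344084] [-0.63317162 -0.14970666  0.73614154] [368.88667984 171.07926908]
```

View pics/s2.png

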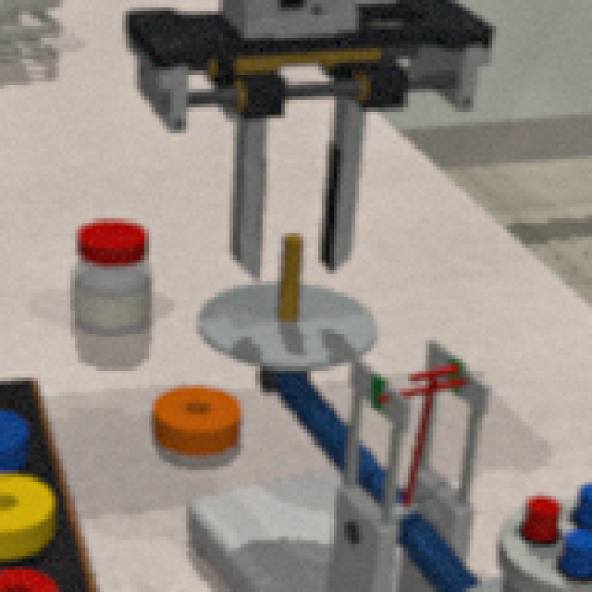

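```bash
cat > avg.py <<'E'
from h import *
import sys
n=int(sys.argv[1]) if len(sys.argv)>1 else 6
f=[];p=[]
for i in range(n):
    camera("top");s=read_state();f.append(s["wrist_force"]);p.append(s["eef_pos"])
f=np.array(f);p=np.array(p)
print("F",f.mean(0).round(3),"sd",f.std(0).round(2),"p",p.mean(0).round(2),p.std(0).round(2),"yaw",s["eef_rot"].round(4),"gap",round(s["finger_gap"],2),"ff",s["finger_force"],s["clock"])
E
python3 -m jog '[[40,[0,0,0.28],0],[40,[0,0,0],0]]' 3 ;python3 avg.py 8; python3 -m jog '[[30,[0,0,0],0],[20,[0,0,0],0],[14,[0,0,0],0],[8,[0,0,0],0],[8,[0,0,0],0]]' 3; python3 avg.py 8
```

```text
clock: 4.8
eef_pos: [611.0, 49.2, 164.9]
eef_rot: [-3.14, 0.0, 1.571]
wrist_force: [0.6, -0.3, 0.1]
finger_gap: 40.1
finger_force: 0.0
F [-0.292  0.168 -0.18 ] sd [0.33 0.69 0.45] p [611.51  49.32 166.23] [0.12 0.04 0.25] yaw [ 3.1411 -0.      1.5716] gap 40.08 ff 0.0 5.2
clock: 5.7
eef_pos: [611.6, 49.3, 165.9]
eef_rot: [3.141, -0.0, 1.572]
wrist_force: [2.2, 0.3, -0.5]
finger_gap: 11.7
finger_force: 3.0
F [ 2.236  0.147 -0.43 ] sd [0.65 0.43 0.27] p [611.54  49.33 165.91] [0.04 0.01 0.01] yaw [ 3.1413 -0.      1.5716] gap 11.75 ff 3.0002539147676544 6.1
```

```bash
python3 -m jog '[[8,[0,0.01,0],0],[8,[0,0,0],0]]'; python3 avg.py 10;  python3 -m jog '[[8,[0,0.01,0],0],[8,[0,0,0],0]]'; python3 avg.py 10
```

```text
clock: 6.3
eef_pos: [611.8, 49.4, 165.8]
eef_rot: [-3.141, -0.0, 1.572]
wrist_force: [0.5, 0.9, 0.7]
finger_gap: 12.1
finger_force: 3.0
F [ 0.733 -0.154  0.382] sd [0.46 0.4  0.55] p [611.85  49.33 165.86] [0.01 0.01 0.01] yaw [-3.1416 -0.      1.5716] gap 11.88 ff 2.9997329982506926 6.8
clock: 7.0
eef_pos: [612.2, 49.3, 165.8]
eef_rot: [-3.141, -0.0, 1.572]
wrist_force: [-0.8, 1.0, 1.9]
finger_gap: 12.1
finger_force: 3.0
F [-2.002  0.173  1.356] sd [0.44 0.51 0.39] p [612.29  49.34 165.82] [0.03 0.01 0.01] yaw [-3.1415 -0.      1.5716] gap 11.73 ff 3.004072721960256 7.5
```

```bash
python3 -m jog '[[40,[0,0,0],0],[40,[0,0,0],0],[40,[0,0,0.1],0],[40,[0,0,0.1],0],[40,[0,0,0.06],0],[40,[0,0,0.03],0],[40,[0,0,0.02],0],[40,[0,0,0.02],0],[40,[0,0,0.02],0],[40,[0,0,0.02],0],[40,[0,0,0.02],0],[40,[0,0,0.02],0],[40,[0,0,0.02],0],[40,[0,0,0.02],0],[40,[0,0,0.02],0],[40,[0,0,0.02],0],[40,[0,0,0.02],0],[40,[0,0,0.02],0],[40,[0,0,0.02],0]]'; python3 -m jog '[[40,[0,0,0.02],0],[40,[0,0,0.02],0],[40,[0,0,0.02],0],[40,[0,0,0.02],0],[40,[0,0,0.02],0],[40,[0,0,0],0]]';python3 avg.py 16
```

```text
clock: 9.4
eef_pos: [612.4, 49.5, 138.3]
eef_rot: [3.141, -0.0, 1.572]
wrist_force: [-1.1, 3.1, 5.7]
finger_gap: 39.8
finger_force: 2.5
clock: 10.0
eef_pos: [612.5, 49.5, 133.3]
eef_rot: [3.141, -0.0, 1.572]
wrist_force: [-1.9, 3.5, 5.6]
finger_gap: 40.0
finger_force: 2.6
F [-0.944  3.671  5.145] sd [0.47 0.49 0.43] p [612.46  49.44 133.42] [0.01 0.01 0.02] yaw [ 3.1414e+00 -2.0000e-04  1.5716e+00] gap 40.2 ff 2.5645346974488348 10.8
```

```bash
python3 -m jog '[[40,[0,-0.01,-0.1],0],[40,[0,0,-0.2],0],[40,[0,0,-0.2],0],[40,[0,0,-0.1],0.0455],[40,[0,0,0],0.0455],[40,[0,0,0],0.0455],[40,[0,0,0],0.0455],[40,[0,0,0],0.0455],[40,[0,0,0],0.0455],[40,[0,0,0],0.0455],[40,[0,0,0],0.0455],[40,[0,0,0],0.0455],[40,[0,0,0],0.0455],[40,[0,0,0],0.045],[40,[0,0,0],0]]'; python3 avg.py 10; python3 -m jog '[[25,[0,0,0],0],[14,[0,0,0],0],[8,[0,0,0],0],[8,[0,0,0],0],[8,[0,0,0],0]]' 3; python3 avg.py 8
```

```text
clock: 12.3
eef_pos: [611.9, 49.2, 163.8]
eef_rot: [3.141, -0.0, -0.002]
wrist_force: [0.2, -0.1, -0.2]
finger_gap: 40.1
finger_force: 0.0
F [ 0.185  0.218 -0.356] sd [0.56 0.38 0.49] p [611.88  49.27 163.49] [0.01 0.04 0.13] yaw [-3.1416e+00 -0.0000e+00  1.4000e-03] gap 39.63 ff 0.0 12.8
clock: 13.3
eef_pos: [611.9, 50.0, 163.4]
eef_rot: [-3.14, -0.0, 0.001]
wrist_force: [0.2, 5.5, 0.8]
finger_gap: 12.0
finger_force: 3.0
F [4.00e-03 5.39e+00 8.46e-01] sd [0.4 0.5 0.4] p [611.92  49.94 163.46] [0.01 0.04 0.01] yaw [-3.1407e+00 -3.0000e-04  1.1000e-03] gap 12.28 ff 3.0061667459267483 13.7
```

```bash
python3 -m jog '[[8,[0,-0.02,0],0],[8,[0,0,0],0]]'; python3 avg.py 10;  python3 -m jog '[[8,[0,-0.01,0],0],[8,[0,0,0],0]]'; python3 avg.py 10
```

```text
clock: 13.9
eef_pos: [611.9, 50.5, 163.4]
eef_rot: [3.142, -0.0, 0.001]
wrist_force: [0.8, 3.1, 1.2]
finger_gap: 11.8
finger_force: 3.0
F [0.024 3.391 1.483] sd [0.67 0.46 0.7 ] p [611.91  50.37 163.4 ] [0.01 0.03 0.01] yaw [-3.1415e+00 -1.0000e-04  8.0000e-04] gap 12.26 ff 3.0038981397956377 14.4
clock: 14.6
eef_pos: [611.9, 50.7, 163.4]
eef_rot: [3.141, -0.0, 0.001]
wrist_force: [0.1, 0.7, 1.9]
finger_gap: 12.2
finger_force: 3.0
F [-0.133  1.694  1.397] sd [0.41 0.57 0.3 ] p [611.9   50.74 163.36] [0.01 0.02 0.01] yaw [ 3.1415e+00 -0.0000e+00  7.0000e-04] gap 12.0 ff 2.9995132752810605 15.1
```

```bash
python3 -m jog '[[40,[0,0,0],0],[60,[0,0,0],0],[72,[0,0,-0.45],0],[72,[0,0,-0.45],0],[72,[0,0,-0.45],0],[72,[0,0,-0.45],0],[72,[-0.543,-0.033,0],0],[72,[-0.543,-0.033,0],0],[72,[-0.543,-0.033,0],0],[72,[-0.543,-0.033,0],0],[72,[-0.543,-0.033,0],0],[72,[-0.543,-0.033,0],0],[72,[0,0,0.6],0],[72,[0,0,0.6],0],[72,[0,0,0.6],0],[72,[0,0,0.6],0],[72,[0,0,0.6],0],[72,[0,0,0.6],0],[72,[0,0,0],0],[72,[0,0,0],0]]'; python3 - <<'E'
from h import *
b=snap("side","x2")[140:320,200:380][:,:,::-1];cv2.imwrite("pics/s3.png",cv2.resize(b,None,fx=3.3,fy=3.3,interpolation=3))
s=read_state();print(s["eef_pos"])
for k in(-36,36):print(((proj("side",s["eef_pos"]+[0,k,0])-[200,140])*3.3).round())
E
```

```text
clock: 17.1
eef_pos: [449.2, 60.6, 74.0]
eef_rot: [3.142, 0.0, 0.001]
wrist_force: [-0.0, -0.2, 1.4]
finger_gap: 71.7
finger_force: 0.0
[449.66555007  60.58308806  74.69227094]
[310. 299.]
[289. 239.]
```

View pics/s3.png

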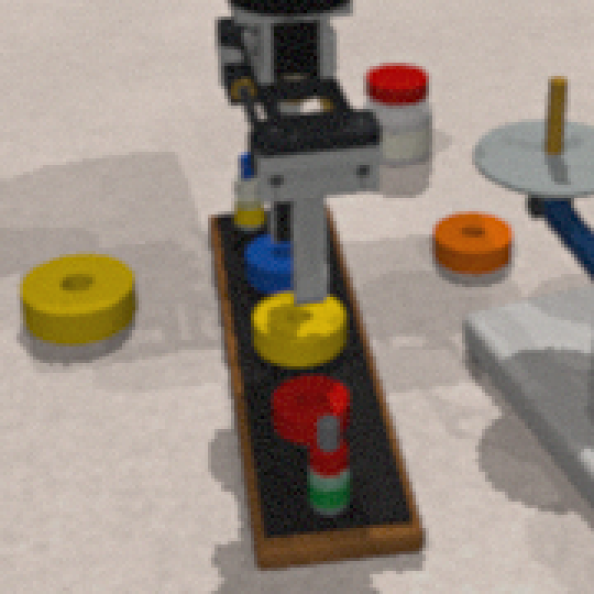

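```bash
python3 - <<'E'
from h import *
for n,(u,v),z in(("y",(299,317),40),("y bore",(298,318),40),("blue bore",(283,252),39),("red bore",(313,393),38)):print(n,at_z("side",200+u/3.3,140+v/3.3,z).round(1))
E
```

```text
y [448.1  56.9  40. ]
y bore [447.2  55.9  40. ]
blue bore [452.2 139.1  39. ]
red bore [441.9 -21.1  38. ]
```

```bash
python3 -m jog '[[72,[-0.02,0.02,0.2],0],[72,[0,0,0.2],0],[72,[0,0,0.15],0],[72,[0,0,0.12],0],[72,[0,0,0.12],0],[72,[0,0,0.1],0],[72,[0,0,0.08],0],[72,[0,0,0.03],0],[72,[0,0,0],0]]' 10; python3 -m jog '[[66,[0,0,0],0],[62,[0,0,0],0],[55,[0,0,0],0],[55,[0,0,0],0],[55,[0,0,0],0]]' 8
```

```text
clock: 18.05
eef_pos: [448.0, 59.6, 23.2]
eef_rot: [-3.142, 0.0, 0.001]
wrist_force: [-0.6, -0.2, 0.9]
finger_gap: 71.9
finger_force: 0.0
clock: 18.55
eef_pos: [448.1, 59.7, 23.5]
eef_rot: [-3.141, -0.0, 0.001]
wrist_force: [0.2, 2.7, 2.1]
finger_gap: 60.1
finger_force: 8.0
```

```bash
python3 -m jog '[[72,[0,0,0],0],[72,[0,0,0],0],[72,[0,0,-0.25],0],[72,[0,0,-0.25],-0.0455],[72,[0,0,0],-0.0455],[72,[0,0,0],-0.0455],[72,[0,0,0],-0.0455],[72,[0,0,0],-0.0455],[72,[0,0,0],-0.0455],[72,[0,0,0],-0.0455],[72,[0,0,0],-0.0455],[72,[0,0,0],-0.0455],[72,[0,0,0],-0.0455],[72,[0,0,0],-0.0455],[72,[0,0,0.2],0],[72,[0,0,0.2],0],[72,[0,0,0.1],0],[72,[0,0,0],0]]'; python3 -m jog '[[66,[0,0,0],0],[62,[0,0,0],0],[55,[0,0,0],0],[55,[0,0,0],0],[55,[0,0,0],0]]' 25; python3 -m jog '[[55,[0,0,-0.1],0],[55,[0,0,-0.3],0],[55,[0,0,-0.5],0],[55,[0,0,-0.5],0],[55,[0,0,-0.6],0],[55,[0,0,-0.6],0],[55,[0,0,-0.6],0],[55,[0,0,-0.6],0],[55,[0,0,-0.4],0],[55,[0,0,0],0]]'
```

```text
clock: 20.35
eef_pos: [447.4, 59.6, 22.4]
eef_rot: [-3.14, 0.0, 1.571]
wrist_force: [0.8, 0.3, 0.3]
finger_gap: 72.2
finger_force: 0.0
clock: 20.85
eef_pos: [448.3, 59.6, 23.6]
eef_rot: [3.141, -0.0, 1.573]
wrist_force: [2.3, 1.5, 1.2]
finger_gap: 60.0
finger_force: 25.0
clock: 21.85
eef_pos: [448.5, 59.6, 235.5]
eef_rot: [3.138, -0.0, 1.573]
wrist_force: [0.1, -0.7, -5.1]
finger_gap: 59.6
finger_force: 25.0
```

```bash
python3 -m jog '[[55,[-0.028,0.4,0],0],[55,[-0.028,0.6,0],0],[55,[-0.028,0.65,0],0],[55,[-0.028,0.65,0],0],[55,[-0.028,0.6,0],0],[55,[-0.028,0.37,0],0],[55,[0,0,0.2],0],[55,[0,0,0],0],[55,[0,0,0],0]]'; python3 avg.py 6; python3 - <<'E'
from h import *
b=snap("side","x3")[110:230,300:440][:,:,::-1];cv2.imwrite("pics/s4.png",cv2.resize(b,None,fx=4,fy=4,interpolation=3))
E
```

```text
clock: 22.75
eef_pos: [610.5, 51.7, 222.3]
eef_rot: [-3.139, 0.0, 1.573]
wrist_force: [0.0, 0.4, -4.1]
finger_gap: 59.8
finger_force: 25.0
F [-0.028  0.165 -3.855] sd [0.51 0.38 0.57] p [611.15  51.68 223.68] [0.2  0.03 0.27] yaw [ 3.1409 -0.      1.5732] gap 60.09 ff 24.999284986406565 23.05
```

View pics/s4.png

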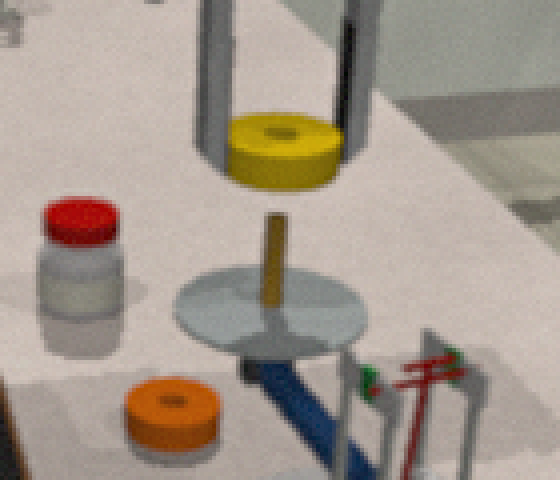

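```bash
python3 -m jog '[[55,[-0.012,0.014,0.15],0],[55,[0,0,0.15],0],[55,[0,0,0.08],0],[55,[0,0,0.05],0],[55,[0,0,0.04],0],[55,[0,0,0.04],0],[55,[0,0,0.04],0],[55,[0,0,0.04],0],[55,[0,0,0.04],0],[55,[0,0,0.04],0],[55,[0,0,0.04],0],[55,[0,0,0],0]]'; python3 avg.py 5
```

```text
clock: 24.3
eef_pos: [612.1, 51.0, 187.5]
eef_rot: [-3.141, 0.0, 1.573]
wrist_force: [0.2, 0.2, -3.3]
finger_gap: 59.9
finger_force: 25.0
F [-0.016 -0.062 -3.678] sd [0.36 0.45 0.67] p [612.22  50.99 187.89] [0.04 0.01 0.1 ] yaw [3.1415 0.     1.5732] gap 59.95 ff 24.999210443347692 24.55
```

```bash
python3 -m jog '[[55,[0,0,0.1],0],[55,[0,0,0.12],0],[55,[0,0,0.12],0],[55,[0,0,0.12],0],[55,[0,0,0.1],0],[55,[0,0,0.06],0],[55,[0,0,0.04],0],[55,[0,0,0.03],0],[55,[0,0,0.02],0],[55,[0,0,0.02],0],[55,[0,0,0.02],0],[55,[0,0,0],0]]'; python3 avg.py 4
```

```text
clock: 25.75
eef_pos: [612.2, 51.0, 150.2]
eef_rot: [-3.141, 0.0, 1.573]
wrist_force: [0.5, 0.5, -3.9]
finger_gap: 59.5
finger_force: 25.0
F [-0.212  0.09  -4.166] sd [0.19 0.45 0.61] p [612.22  50.99 150.39] [0.02 0.01 0.03] yaw [ 3.1415 -0.      1.5732] gap 60.12 ff 24.99925650190562 25.95
```

```bash
python3 -m jog '[[55,[0,0,0.02],0],[55,[0,0,0.02],0],[55,[0,0,0.01],0],[55,[0,0,0.01],0],[55,[0,0,0],0]]'; python3 avg.py 4
```

```text
clock: 26.45
eef_pos: [612.3, 51.1, 147.5]
eef_rot: [3.141, -0.0, 1.573]
wrist_force: [-2.0, 1.3, 0.7]
finger_gap: 59.9
finger_force: 25.0
F [-0.859  1.078  0.107] sd [0.47 0.89 0.38] p [612.27  51.07 147.49] [0.02 0.02 0.03] yaw [ 3.1414e+00 -1.0000e-04  1.5732e+00] gap 59.96 ff 24.99997111503035 26.65
```

```bash
python3 -m jog '[[64,[0,0,0],0],[72,[0,0,0],0],[76,[0,0,0],0],[76,[0,0,-0.2],0],[76,[0,0,-0.5],0],[76,[0,0,-0.5],0],[76,[0,0,-0.5],0],[76,[0,0,-0.5],0],[76,[0,0,0],0]]'; python3 - <<'E'
from h import *
b=snap("side","x4")[120:310,290:480][:,:,::-1];cv2.imwrite("pics/s5.png",cv2.resize(b,None,fx=3.1,fy=3.1,interpolation=3))
E
```

```text
clock: 27.55
eef_pos: [613.2, 51.0, 261.8]
eef_rot: [3.135, -0.0, 1.573]
wrist_force: [-0.4, -0.1, -0.3]
finger_gap: 75.8
finger_force: 0.0
```

View pics/s5.png

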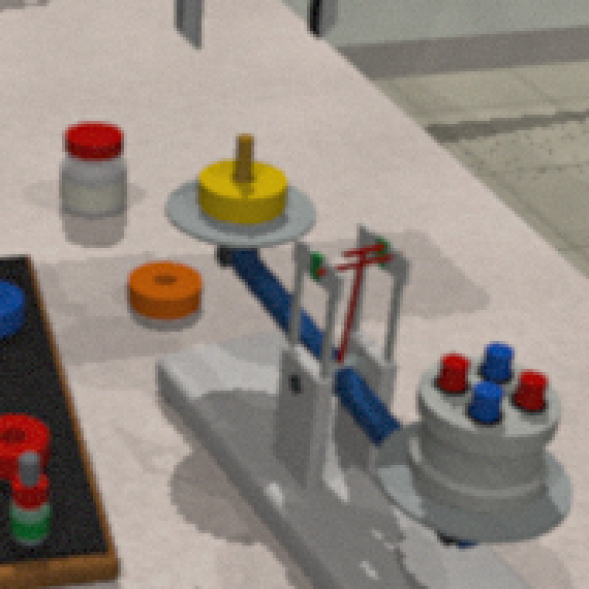

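```bash
python3 -m jog '[[68,[-0.209,-0.493,0],0],[68,[-0.209,-0.493,0],0],[68,[-0.209,-0.493,0],0],[68,[-0.209,-0.493,0],0],[68,[-0.209,-0.493,0],0],[68,[-0.209,-0.493,0],0],[68,[-0.209,-0.493,0.3],0],[68,[0,0,0.6],0],[68,[0,0,0.6],0],[68,[0,0,0.6],0],[68,[0,0,0.6],0],[68,[0,0,0.6],0],[68,[0,0,0.5],0],[68,[0,0,0.4],0],[68,[0,0,0.2],0],[68,[0,0,0.15],0],[68,[0,0,0.1],0],[68,[0,0,0],0],[68,[0,0,0],0]]' 8
```

```text
clock: 29.5
eef_pos: [440.1, -22.6, 25.4]
eef_rot: [3.141, 0.0, 1.573]
wrist_force: [0.3, 0.5, 0.8]
finger_gap: 67.7
finger_force: 0.0
```

```bash
python3 -m jog '[[60,[0,0,0.03],0],[50,[0,0,0],0],[40,[0,0,0],0],[40,[0,0,0],0],[40,[0,0,0],0]]' 6; python3 -m jog '[[68,[0,0,0],0],[68,[0,0,0],0],[68,[0,0,-0.25],0],[68,[0,0,-0.25],0.0455],[68,[0,0,0],0.0455],[68,[0,0,0],0.0455],[68,[0,0,0],0.0455],[68,[0,0,0],0.0455],[68,[0,0,0],0.0455],[68,[0,0,0],0.0455],[68,[0,0,0],0.0455],[68,[0,0,0],0.0455],[68,[0,0,0],0.0455],[68,[0,0,0],0.0455],[68,[0,0,0.2],0],[68,[0,0,0.2],0],[68,[0,0,0.1],0],[68,[0,0,0],0]]'; python3 -m jog '[[60,[0,0,0],0],[50,[0,0,0],0],[40,[0,0,0],0],[40,[0,0,0],0],[40,[0,0,0],0]]' 25;  python3 -m jog '[[40,[0,0,-0.1],0],[40,[0,0,-0.3],0],[40,[0,0,-0.5],0],[40,[0,0,-0.5],0],[40,[0,0,-0.6],0],[40,[0,0,-0.6],0],[40,[0,0,-0.6],0],[40,[0,0,-0.6],0],[40,[0,0,-0.4],0],[40,[0,0,0],0]]'
```

```text
clock: 30.0
eef_pos: [440.0, -22.6, 23.5]
eef_rot: [3.141, 0.0, 1.573]
wrist_force: [-1.2, 1.0, 2.1]
finger_gap: 46.6
finger_force: 6.0
clock: 31.8
eef_pos: [439.2, -22.5, 22.3]
eef_rot: [-3.141, 0.002, 0.003]
wrist_force: [-0.3, -0.2, 1.1]
finger_gap: 68.3
finger_force: 0.0
clock: 32.3
eef_pos: [440.0, -22.6, 23.6]
eef_rot: [3.141, -0.0, 0.001]
wrist_force: [-0.9, -0.9, 3.0]
finger_gap: 44.5
finger_force: 25.0
clock: 33.3
eef_pos: [440.6, -22.6, 235.7]
eef_rot: [3.141, -0.004, 0.001]
wrist_force: [-0.8, -0.5, -3.1]
finger_gap: 44.8
finger_force: 25.0
```

```bash
python3 avg.py 6; python3 - <<'E'
from h import *
a=snap("top","x5")[150:270,270:390][:,:,::-1]
b=snap("side","x6")[100:260,210:370][:,:,::-1]
r=lambda i:cv2.resize(i,(390,390),interpolation=3)
cv2.imwrite("pics/s6.png",np.hstack([r(a),r(b)]))
E
```

```text
F [-0.119 -0.084 -2.165] sd [0.52 0.57 0.43] p [439.44 -22.52 232.43] [0.22 0.02 0.62] yaw [-3.1413e+00  2.0000e-03  8.0000e-04] gap 44.63 ff 24.999589312355965 33.6
```

View pics/s6.png

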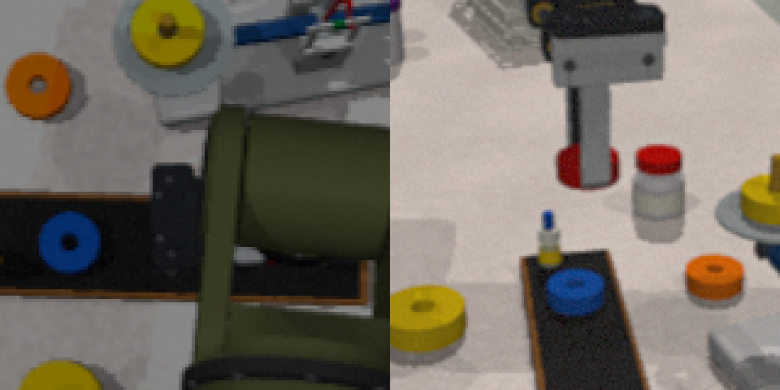

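```bash
python3 - <<'E'
from h import *
im=cv2.imread("pics/x6.png");hsv=cv2.cvtColor(im[150:190,260:315],cv2.COLOR_BGR2HSV).astype(int)
s=read_state();p=s["eef_pos"];print(p,s["finger_gap"])
q=lambda d:proj("side",p+np.array(d,float)).round(2)
print("ring extent exp",[q([23*np.cos(a),23*np.sin(a),6]) for a in np.arange(0,6.28,.785)])
print("near finger",[q([dx,y,10]) for dx in(-8,8) for y in (-23,-35.5)])
m=(hsv[...,1]>150)&(hsv[...,2]>50)&((hsv[...,0]<8)|(hsv[...,0]>172))
for r in range(40):
    x=np.nonzero(m[r])[0]
    if len(x)>3:print(r+150,x.min()+260,x.max()+260,len(x))
E
```

```text
[439.58568988 -22.53082441 232.61359065] 44.37192012989898
ring extent exp [array([304.69, 165.98]), array([299.06, 162.54]), array([289.39, 161.83]), array([281.01, 164.22]), array([278.7 , 168.44]), array([284.14, 172.08]), array([294.27, 172.86]), array([302.84, 170.28])]
near finger [array([289.61, 171.18]), array([290.98, 174.37]), array([298.9 , 170.28]), array([300.39, 173.45])]
160 284 287 4
161 282 314 8
162 280 314 13
163 280 314 13
164 279 314 14
165 279 314 14
166 279 314 14
167 279 314 14
168 279 314 14
169 279 314 13
170 280 314 11
171 280 302 10
172 280 302 10
173 280 302 10
174 281 301 8
175 282 287 6
176 284 287 4
```

```bash
python3 -m jog '[[38,[0.3,-0.13,0],0],[38,[0.5,-0.21,0],0],[38,[0.6,-0.25,0],0],[38,[0.6,-0.25,0],0],[38,[0.6,-0.25,0],0],[38,[0.5,-0.21,0],0],[38,[0.348,-0.172,0],0],[38,[0,0,0.2],0],[38,[0,0,0],0],[38,[0,0,0],0]]'; python3 avg.py 6; python3 - <<'E'
from h import *
b=snap("side","x7")[110:230,300:440][:,:,::-1];cv2.imwrite("pics/s7.png",cv2.resize(b,None,fx=4,fy=4,interpolation=3))
E
```

```text
clock: 34.7
eef_pos: [611.5, 50.8, 222.9]
eef_rot: [3.142, 0.001, 0.001]
wrist_force: [0.6, -0.9, -2.4]
finger_gap: 44.7
finger_force: 25.0
F [ 0.091 -0.144 -1.956] sd [0.19 0.45 0.61] p [611.92  50.89 223.82] [0.13 0.08 0.16] yaw [-3.1415e+00 -6.0000e-04  5.0000e-04] gap 44.75 ff 24.999461160041392 35.0
```

View pics/s7.png

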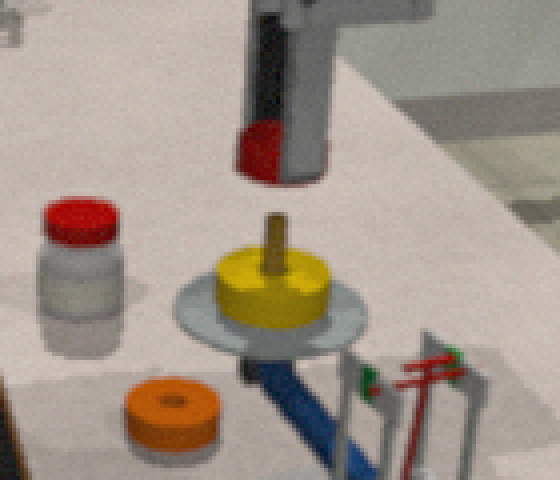

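```bash
python3 - <<'E'
from h import *
from scipy.ndimage import gaussian_filter
def ext(f,rows,hlo,hhi):
    im=cv2.resize(cv2.imread(f"pics/{f}.png")[140:162,350:392],None,fx=8,fy=8,interpolation=cv2.INTER_CUBIC);h=cv2.cvtColor(cv2.GaussianBlur(im,(0,0),4),cv2.COLOR_BGR2HSV).astype(int)
    m=((h[...,0]-hlo)%180<=(hhi-hlo)%180)&(h[...,1]>110)&(h[...,2]>40)
    for r in rows:
        x=np.nonzero(m[int((r-140)*8)])[0]
        if len(x):print(f,r,x.min()/8+350-.44,x.max()/8+350-.44)
ext("x3",(144,146,148,150,152),18,38)
ext("x7",(144,146,148,150,152,154),170,10)
for n,p,R,h in(("x3",(611.15,51.68,223.7),30,20),("x7",(611.92,50.89,223.82),23,18)):
    q=np.array([proj("side",np.array(p)+[R*np.cos(a),R*np.sin(a),-3.6+z]) for a in np.arange(0,6.3,.05) for z in(0,h)]);print(n,"exp",q.min(0),q.max(0),q[:,0].min()/2+q[:,0].max()/2)
E
```

```text
x3 144 356.56 385.685
x3 146 356.435 385.56
x3 148 356.81 385.185
x3 150 356.435 384.81
x3 152 356.31 383.935
x7 144 359.935 370.31
x7 146 359.685 369.935
x7 148 359.56 369.81
x7 150 359.31 369.56
x7 152 359.31 369.435
x7 154 361.56 369.31
x3 exp [354.7644605  136.99777238] [385.96059901 158.17556579] 370.3625297549718
x7 exp [358.78282304 139.2635861 ] [382.79468188 156.769201  ] 370.7887524633496
```

```bash
python3 -m jog '[[38,[0,0,0.15],0],[38,[0,0,0.15],0],[38,[0,0,0.08],0],[38,[0,0,0.05],0],[38,[0,0,0.04],0],[38,[0,0,0.03],0],[38,[0,0,0.03],0],[38,[0,0,0.02],0],[38,[0,0,0.02],0],[38,[0,0,0],0]]'; python3 avg.py 5
```

```text
clock: 36.05
eef_pos: [612.1, 51.2, 194.8]
eef_rot: [-3.142, 0.0, 0.001]
wrist_force: [-0.2, 0.6, -2.4]
finger_gap: 44.3
finger_force: 25.0
F [-0.237 -0.018 -2.292] sd [0.38 0.59 0.27] p [612.19  51.17 194.91] [0.01 0.01 0.04] yaw [-3.1415e+00 -2.0000e-04  8.0000e-04] gap 44.42 ff 24.999601556919515 36.3
```

```bash
python3 -m jog '[[38,[0,0,0.04],0],[38,[0,0,0.05],0],[38,[0,0,0.06],0],[38,[0,0,0.06],0],[38,[0,0,0.06],0],[38,[0,0,0.06],0],[38,[0,0,0.06],0],[38,[0,0,0.04],0],[38,[0,0,0.03],0],[38,[0,0,0.02],0],[38,[0,0,0],0]]'; python3 avg.py 4
```

```text
clock: 37.4
eef_pos: [612.2, 51.2, 170.8]
eef_rot: [-3.142, 0.0, 0.001]
wrist_force: [-0.1, -0.4, -1.9]
finger_gap: 44.6
finger_force: 25.0
F [ 0.025  0.196 -1.563] sd [0.25 0.47 0.45] p [612.21  51.17 170.94] [0.02 0.01 0.04] yaw [-3.1416e+00 -2.0000e-04  8.0000e-04] gap 44.65 ff 24.999563503079116 37.6
```

```bash
python3 -m jog '[[38,[0,0,0.02],0],[38,[0,0,0.02],0],[38,[0,0,0.02],0],[38,[0,0,0.02],0],[38,[0,0,0.02],0],[38,[0,0,0.02],0],[38,[0,0,0.02],0],[38,[0,0,0.02],0],[38,[0,0,0.02],0],[38,[0,0,0.02],0],[38,[0,0,0.02],0],[38,[0,0,0.02],0],[38,[0,0,0.02],0],[38,[0,0,0.02],0],[38,[0,0,0.02],0],[38,[0,0,0],0]]'; python3 avg.py 4
```

```text
clock: 39.2
eef_pos: [612.1, 51.1, 155.7]
eef_rot: [3.142, 0.0, 0.001]
wrist_force: [-0.2, 0.5, -1.6]
finger_gap: 44.7
finger_force: 25.0
F [ 0.27   0.382 -0.766] sd [0.46 0.32 0.32] p [612.19  51.15 155.86] [0.01 0.02 0.03] yaw [ 3.1416e+00 -0.0000e+00  8.0000e-04] gap 44.69 ff 24.999788647983223 39.4
```

Nearly unloaded; lower 2 mm more, release and retreat.

```bash
python3 -m jog '[[38,[0,0,0.02],0],[38,[0,0,0.02],0],[38,[0,0,0],0],[48,[0,0,0],0],[56,[0,0,0],0],[64,[0,0,0],0],[64,[0,0,-0.1],0],[64,[0,0,-0.3],0],[64,[0,0,-0.5],0],[64,[0,0,-0.5],0],[64,[0,0,-0.6],0],[64,[0,0,-0.6],0],[64,[0,0,0],0]]'; python3 - <<'E'
from h import *
for i in range(20):camera("side")
b=snap("side","x8")[130:300,270:480][:,:,::-1];cv2.imwrite("pics/s8.png",cv2.resize(b,None,fx=3.5,fy=3.5,interpolation=3))
print(read_state()["clock"],read_state()["eef_pos"])
E
```

```text
clock: 40.7
eef_pos: [613.2, 51.2, 289.8]
eef_rot: [-3.141, -0.008, 0.001]
wrist_force: [-0.4, -0.1, 0.6]
finger_gap: 64.1
finger_force: 0.0
41.75 [612.17119791  51.17214029 283.87260656]
```

View pics/s8.png

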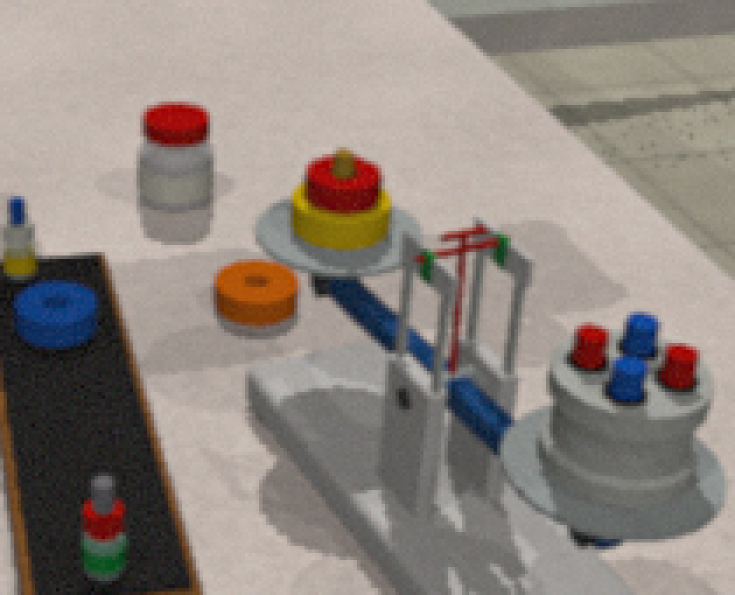

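```bash
python3 - <<'E'
from h import *
from scipy.optimize import minimize_scalar
a=cv2.cvtColor(cv2.imread("pics/side0.png"),cv2.COLOR_BGR2GRAY).astype(np.float32);b=cv2.cvtColor(cv2.imread("pics/x8.png"),cv2.COLOR_BGR2GRAY).astype(np.float32)
# carrier template (starts 444,258)
t=a[226:290,422:468];up=lambda i:cv2.resize(i,None,fx=4,fy=4,interpolation=cv2.INTER_CUBIC)
S=b[206:300,412:480];r=cv2.matchTemplate(up(S),up(t),cv2.TM_CCOEFF_NORMED);_,v,_,l=cv2.minMaxLoc(r)
obs=np.array([l[0]/4+412-422,l[1]/4+206-226]);print("carrier shift",obs,v)
# balance geometry: unit beam dir
u=np.array([609.,47.,0])-np.array([655.,-205.,0]);u/=np.linalg.norm(u);c0=np.array([609.,47.,0])-u*130*np.cos(.12)
def P(t,s,h=35):return c0+s*u*130*np.cos(t)+np.array([0,0,95+s*130*np.sin(t)+h])
for tt in(.055,.03,0,-.02,-.04,-.055,-.08):
    print(tt,"carrier",(proj("side",P(tt,-1,60))-proj("side",P(.12,-1,60))).round(2),"post",(proj("side",P(tt,1,85))-proj("side",P(.12,1,85))).round(2))
E
```

```text
carrier shift [  2.5 -11. ] 0.981714129447937
0.055 carrier [ 1.12 -4.  ] post [-0.46  3.65]
0.03 carrier [ 1.49 -5.61] post [-0.6   5.08]
0 carrier [ 1.9  -7.59] post [-0.74  6.81]
-0.02 carrier [ 2.14 -8.94] post [-0.82  7.97]
-0.04 carrier [  2.37 -10.31] post [-0.88  9.14]
-0.055 carrier [  2.53 -11.36] post [-0.92 10.02]
-0.08 carrier [  2.76 -13.12] post [-0.97 11.5 ]
```

```bash
python3 - <<'E'
from h import *
G=lambda n:cv2.cvtColor(cv2.imread(f"pics/{n}.png"),cv2.COLOR_BGR2GRAY).astype(np.float32)
snap("side","x9");
for i in range(8):camera("side")
snap("side","x10");up=lambda i:cv2.resize(i,None,fx=8,fy=8,interpolation=cv2.INTER_CUBIC)
a=G("side0")
def sh(n,box,d=16):
    x0,y0,x1,y1=box
    r=cv2.matchTemplate(up(G(n)[y0-d:y1+d,x0-5:x1+5]),up(a[y0:y1,x0:x1]),cv2.TM_CCOEFF_NORMED);_,v,_,l=cv2.minMaxLoc(r);return l[0]/8-5,l[1]/8-d,round(v,3)
for n in("x","x3","x4","x7","x8","x9","x10"):print(n,"caps+carrier",sh(n,(422,232,470,270)),"caps",sh(n,(425,228,470,246)),"posttop",sh(n,(362,158,376,172)),"pan left rim",sh(n,(340,178,356,196)))
ims=[cv2.resize(cv2.imread(f"pics/{n}.png")[185:250,375:430],None,fx=7,fy=7,interpolation=3) for n in("side0","x10")]
cv2.imwrite("pics/s9.png",np.hstack(ims))
E
```

```text
x caps+carrier (0.0, 0.0, 0.998) caps (0.0, 0.0, 0.999) posttop (0.0, -0.125, 0.996) pan left rim (-0.125, -0.25, 0.919)
x3 caps+carrier (0.0, 0.0, 0.996) caps (0.0, 0.0, 0.999) posttop (0.0, 0.0, 0.977) pan left rim (-0.25, -0.25, 0.938)
x4 caps+carrier (0.0, 0.0, 0.994) caps (0.0, 0.0, 0.998) posttop (0.0, -0.125, 0.995) pan left rim (-0.375, -0.125, 0.858)
x7 caps+carrier (0.0, 0.0, 0.995) caps (0.0, 0.0, 0.995) posttop (0.0, -0.5, 0.99) pan left rim (-0.375, -0.25, 0.87)
x8 caps+carrier (2.375, -11.125, 0.985) caps (2.5, -11.125, 0.988) posttop (5.0, 12.125, 0.616) pan left rim (-1.25, 8.25, 0.769)
x9 caps+carrier (2.375, -11.125, 0.985) caps (2.5, -11.125, 0.988) posttop (5.0, 12.125, 0.62) pan left rim (-1.125, 8.375, 0.775)
x10 caps+carrier (2.375, -11.125, 0.984) caps (2.5, -11.125, 0.989) posttop (5.0, 12.125, 0.617) pan left rim (-1.125, 8.375, 0.774)
```

View pics/s9.png

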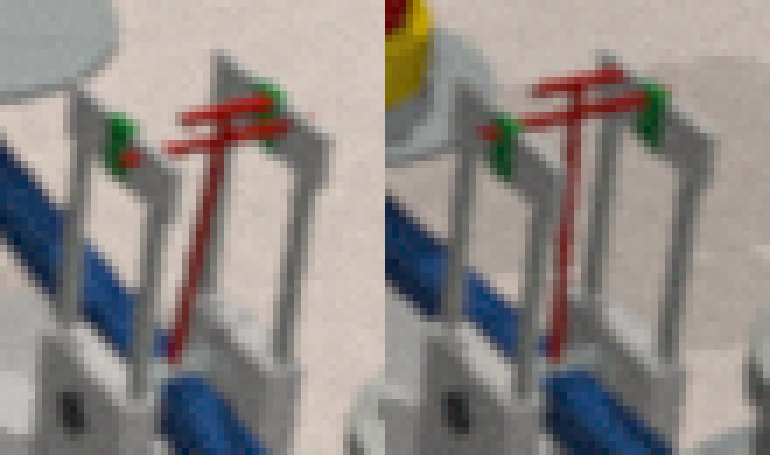

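```bash
python3 - <<'E'
from h import *
from scipy.optimize import brentq
A=cv2.imread("pics/x4.png").astype(np.float32);B=cv2.imread("pics/x10.png").astype(np.float32)
up=lambda i:cv2.resize(i,None,fx=8,fy=8,interpolation=cv2.INTER_CUBIC)
# yellow in x4: crop s5 (x 290+198/3.1.., y 120+..): sides+lower wall
out=[]
for box in((350,181,387,194),(352,184,385,196),(350,178,358,193)):
    x0,y0,x1,y1=box
    r=cv2.matchTemplate(up(B[y0-3:y1+16,x0-4:x1+4]),up(A[y0:y1,x0:x1]),cv2.TM_CCOEFF_NORMED);_,v,_,l=cv2.minMaxLoc(r);print(box,l[0]/8-4,l[1]/8-3,round(v,3))
post=np.array([609.5,48,0.])
f=lambda dz,d:proj("side",post+[0,0,150-dz])[1]-proj("side",post+[0,0,150])[1]-d
for d in(7,8,9,10):
    dz=brentq(f,0,40,args=(d,));print(d,dz,"t",.12-dz/129.5)
u=np.array([655.,-205.,0]);c=regions_of("side","carrier_center")
for x in(645,655,665):
  for y in(-215,-205,-195):
    g=lambda dz:proj("side",[x,y,155+dz-0])[1]-proj("side",[x,y,155])[1]+11.125
    dz=brentq(g,0,50);print(x,y,proj("side",[x,y,155]).round(1),round(.12-dz/129.5,4))
E
```

```text
(350, 181, 387, 194) -1.0 9.375 0.916
(352, 184, 385, 196) -0.875 9.0 0.982
(350, 178, 358, 193) -0.75 9.0 0.988
7 16.38404847635777 t -0.006517748852183564
8 18.748451507651698 t -0.024775687317773742
9 21.11887900135191 t -0.04308014672858618
10 23.49535401218575 t -0.06143130511340347
645 -215 [445.4 255. ] -0.0433
645 -205 [442.3 251.2] -0.0445
645 -195 [439.3 247.6] -0.0457
655 -215 [451.2 254.1] -0.0436
655 -205 [448.1 250.4] -0.0448
655 -195 [445.  246.8] -0.046
665 -215 [457.  253.2] -0.0439
665 -205 [453.8 249.5] -0.0451
665 -195 [450.7 246. ] -0.0463
```

```bash
python3 -c "
from cell import *
print(sign_off())"
```

```text
the job is handed in; nothing more can be done
None
```

I threaded the 400 g and 200 g weights over the post and handed the job in; the beam rests at about -0.044 rad, inside the ±0.055 band by about 0.01 rad as measured from the side camera, the 300 g weight is still on the board, and the sign-off returned no verdict.

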